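# Put the bottle, jar and vial back in their own anti-tip blocks

## Robot

A 6-joint arm with a two-finger parallel gripper is mounted at the origin on a cart in front of the work surface, level with it; the furniture and walls round the work are solid. World frame = base frame: x ahead of the robot, y to its left, z up, the work surface at z = 0. Lengths are in m, angles in rad, forces in N, time in s.
With the tool pointing down it reaches from about 0.4 to 0.925 m from the base axis. Payload 12.5 kg.
Tool frame: the origin (TCP) lies between the finger pads; the fingertips stand 17 mm ahead of it and the grasp point (between the pads) lies 2 mm behind it; z points along the fingers, y is the direction in which the jaws open and shut (so a half turn about z gives the same grasp; the last joint's range is limited). The gripper opens to 95 mm and grips with 3 to 60 N. Pads are 20 mm wide; open, the fingers measure 119 mm over their backs; the gripper's body (75 mm by 180 mm) begins 59 mm behind the grasp point.
Start: joints at [0.999, 0.491, 1.559, -0, 1.092, -0.106], TCP at [0.281, 0.558, 0.232] pointing down, gripper open.
Joint ranges: [-3.1, 3.1], [-0.84, 2.19], [0.05, 2.79], [-1.13, 4.28], [0.06, 2.93], [-2.69, 2.69]. Speed limits (rad/s): [2.22, 2.22, 2.79, 3.14, 3.14, 3.14].

## Interface

Orientations are given as a 3x3 rotation matrix whose columns are the frame's x, y, z axes.
In Python, from station import bot gives the robot as it stands.
- The arm moves only by the shell command python3 -m creep 'ROWS' [OPENING] [FORCE]. ROWS is a JSON object of lists of equal length, an entry for each row: "xyz": the shift along the world's x, y, z in mm, a list of three; "dr": the turn, a rotation vector about the world's x, y, z in rad, a list of three. In form: {"xyz": [[dx, dy, dz], ...], "dr": [[ax, ay, az], ...]}. A call has 1 to 20 rows; each row is the pose to reach, as a shift and turn from the pose commanded when the call began; what a row does not reach only later rows make up. A row lasts 1/10 s, in which the tool goes at most 50 mm and 8.59 degrees, less where a joint would pass 70% of its speed; a pose out of reach is approached as far as the arm can. A call with a gripper value outside its range is refused whole. OPENING is the closure in counts, from 0 (fully open) to 255 (shut), set as the call begins (- or left out, the last holds). The fingers move at their own pace and stop on an object; FORCE is the grip in N (left out, the last holds). Time passes only in rows, so rows that repeat a pose let the fingers close. It gives the time, the measured TCP pose, the force and the opening at its end, in the units of the state.
- bot.get_obs(): the state, without advancing time (a new reading comes with each control period).
- bot.camera(name): name is "scene" or "top" or "wrist"; returns a dict with "pixels" (384x512x3 uint8, red, green, blue), "z_map" (384x512 float32, m along the optical axis (not along the pixel's ray), 0 where there is no reading), "camera_matrix" (3x3 intrinsics, pixels), "T" (4x4, takes a point from camera to world coordinates); the wrist camera has in their place "hand_eye" (4x4, takes a point from camera to tool coordinates, whose origin is the TCP and whose axes are the flange's). Camera axes: x right, y up, looking along -z (the intrinsics and any distortion apply to the point x, -y, -z); pixel columns grow to the right and rows downward; lengths in m; the calibration is good to about 2 mm. The wrist camera is an equidistant fisheye: a pixel r from the principal point sees the ray r / f radians off the axis. A picture is of the moment at which its call begins: read the wrist's pose just before it.
- bot.finish_job(): hands the job in, once; it reports no verdict.
Trained networks look in a picture, given as the dict that the camera call returned (one of the last four; its "shot" number tells which), for a name from the list of things; names that differ only in an ending like _2 or _b are one class to them, and where a whole thing is asked for, a point or a joint stands for the part that bears it (a point fixed in the world has none). Each returns a list of dicts, best first, with "conf" (0 to 1); they miss things now and then, are a little off and sometimes report something else, mostly with a low value. They report only what shows in the picture. A call takes as long as a camera call.
- bot.regions_of(picture, name): "pixels" (384x512 bool, what is visible of it) and "extent" ([left, top, right, bottom] in pixels, round what is visible of it).
The state is a dict: "time": time; "joint_pos": joint angles; "qvel": joint speeds; "effort": joint torques, N m; "tool_pos": TCP position; "ee_rot": TCP orientation; "force": force on the tool from outside, world axes, zero at the start; "torque": the same for the moment, N m; "width": opening from 0.0 (shut) to 1.0 (fully open).
Only numpy, scipy, OpenCV 4.12 (cv2) and the standard library are available. Lean on these libraries where they do the work, as an engineer would, in place of code of your own. Each camera call takes 0.05 s, during which the arm holds its last target.

## Task

The brown bottle, the white jar and the vial stand in the wrong anti-tip blocks: stand each one upright in the drilled wooden block that fits it, the brown bottle in the block with the widest hole, the white jar in the middle one and the vial in the narrowest, each right down on the floor of its hole. Only one fits in a block at a time; the white tile is free to stand something on meanwhile. Set them down gently instead of dropping them, tip none over, and leave the toe bone and the brush where they lie.

Things in the scene. Friction and masses are not known exactly. Their poses are not given: they have to be found in the camera images.
- amber_bottle_centre (a point): brown consolidant bottle with a black cap and a paper label, 105 mm high over all, 0.15 to 0.3 kg: round body 54 mm diameter from the bottom to 75 mm (bottom edge rounded), shoulder above it to 93 mm, cap 28 mm diameter from 93 to 105 mm. This point: on its axis, half-way up, 52.5 mm above its bottom; z along its axis, up. At the start it stands perched on top of the narrow block, too big for that hole. (Similar bottles and vials far back at the wall are not meant.)
- white_jar_centre (a point): white plastic jar with a plain paper label and a black screw cap, 86 mm high over all, 0.1 to 0.21 kg: round body 48 mm diameter from the bottom to 52 mm, sloping shoulder above it, cap 43 mm diameter from 70 to 86 mm. This point: on its axis, half-way up, 43 mm above its bottom; z along its axis, up. At the start it stands loosely in the hole of the wide block.
- vial_centre (a point): clear specimen vial with a white cap, 68 mm high over all, 20 to 35 g: glass about 30 mm diameter, cap 34 mm diameter from 56 to 68 mm above its bottom. This point: on its axis, half-way up, 34 mm above its bottom; z along its axis, up. At the start it stands loosely in the hole of the middle block.
- wide_block: square block of plain wood 98 x 98 mm, 34 mm high, fixed to the bench, with one round vertical hole in the middle of its top: 62 mm diameter, chamfered 4 mm at the mouth, flat floor 10 mm above the bench (24 mm deep). Origin: centre of the underside, on the bench and on the axis of the hole; z up, x and y along the sides of the square. Home of the brown bottle.
- middle_block: square block of plain wood 88 x 88 mm, 34 mm high, fixed to the bench, with one round vertical hole in the middle of its top: 55 mm diameter, chamfered 4 mm at the mouth, flat floor 10 mm above the bench (24 mm deep). Origin: centre of the underside, on the bench and on the axis of the hole; z up, x and y along the sides of the square. Home of the white jar.
- narrow_block: square block of plain wood 76 x 76 mm, 34 mm high, fixed to the bench, with one round vertical hole in the middle of its top: 40 mm diameter, chamfered 1 mm at the mouth, flat floor 10 mm above the bench (24 mm deep). Origin: centre of the underside, on the bench and on the axis of the hole; z up, x and y along the sides of the square. Home of the vial.
- tile: white glazed tile 105 x 105 mm, 8 mm thick, lying fixed on the bench and empty. Origin: centre of its underside, on the bench; z up.
- brush: flat dust brush lying on the bench, red handle, 24 x 184 x 12 mm, long along its y axis; a bystander. Origin: centre of its underside.
- toe_bone: fossil toe bone, dumb-bell shaped, about 100 mm long and 30 mm high, lying on the bench; a bystander. Origin: centre of its underside.

How it is judged:
At the end, for the whole second after the job is handed in: The brown bottle stands in the wide block, the white jar in the middle block and the vial in the narrow block: each axis within 10 mm of the hole's centre at mid-height, bottom within 5 mm of the hole's floor, upright within 0.15 rad, released and at rest (horizontal distance between amber_bottle_centre and wide_block below 0.01 m and z of amber_bottle_centre in the frame of wide_block below 0.0675 m and angle between each of amber_bottle_centre, white_jar_centre, vial_centre's own z axis and vertical below 0.15 rad and linear speed of each of amber_bottle, white_jar, vial below 0.02 m/s and horizontal distance between white_jar_centre and middle_block below 0.01 m and z of white_jar_centre in the frame of middle_block below 0.058 m and horizontal distance between vial_centre and narrow_block below 0.01 m and z of vial_centre in the frame of narrow_block below 0.049 m); the robot touches nothing.
It fails at once if the bottle, jar or vial is tipped over or held far from upright (angle between any of amber_bottle_centre, white_jar_centre, vial_centre's own z axis and vertical above 0.6 rad).
It fails at once if the bottle, jar or vial is let fall: out of the fingers and moving faster than 0.8 m/s (a drop of some 30 mm) ((linear speed of amber_bottle above 0.8 m/s and contact force between amber_bottle and the fingers below 0.1 N) or (linear speed of white_jar above 0.8 m/s and contact force between white_jar and the fingers below 0.1 N) or (linear speed of vial above 0.8 m/s and contact force between vial and the fingers below 0.1 N)).
It fails at once if the bottle, jar or vial is rammed down on a block or the tile with more than 80 N (contact force between any of amber_bottle, white_jar, vial and wide_block above 80 N or contact force between any of amber_bottle, white_jar, vial and middle_block above 80 N or contact force between any of amber_bottle, white_jar, vial and narrow_block above 80 N or contact force between any of amber_bottle, white_jar, vial and tile above 80 N).
It fails at once if the brush or the toe bone is shifted by more than 30 mm (distance of any of brush, toe_bone from where it was at the start of the episode above 0.03 m).
It also fails if it takes over 120 s, if anything falls off the work surface, if the arm or the gripper's body presses on something with over 40 N, if the wrist force passes 120 N, or if a joint passes its speed limit or range.

## Working session

There is one attempt and no reset: what is moved stays moved. The work goes in short steps, Python scripts to look and compute and a shell command to move; the robot and the scene stay as the last step left them, time stands still between calls to the robot, and variables do not carry over. Pictures are saved under pics/ and viewed, and the job is handed in when it is done.

```bash
ls; mkdir -p pics
cat > h.py <<'E'
import numpy as np,cv2
from station import bot
def world(c,mask=None):
    K=c["camera_matrix"];z=c["z_map"]
    v,u=np.nonzero((z>0) if mask is None else (mask&(z>0)))
    d=z[v,u]
    P=np.stack([(u-K[0,2])/K[0,0]*d,-(v-K[1,2])/K[1,1]*d,-d],1)
    T=np.array(c["T"]);return P@T[:3,:3].T+T[:3,3]
def save(c,n): cv2.imwrite(f"pics/{n}.png",cv2.cvtColor(c["pixels"],cv2.COLOR_RGB2BGR))
E
python3 - <<'E'
from h import *
o=bot.get_obs();print(o['time'],o['tool_pos'],o['ee_rot'],o['width'])
names=["amber_bottle_centre","white_jar_centre","vial_centre","wide_block","middle_block","narrow_block","tile","brush","toe_bone"]
for n in ["scene","top"]:
    c=bot.camera(n);save(c,n+"0")
    for m in names:
        for r in bot.regions_of(c,m)[:2]:
            P=world(c,r["pixels"])
            if len(P)<5: print(n,m,"few");continue
            print(n,m,round(r["conf"],2),np.array(r["extent"]).round(),len(P),np.median(P,0).round(3),np.percentile(P,2,axis=0).round(3),np.percentile(P,98,axis=0).round(3))
E
```

```text
pics
0.0 [0.2805536  0.55824318 0.23104916] [[-8.93466820e-01  4.49128790e-01 -6.09129755e-04]
 [ 4.49129186e-01  8.93466334e-01 -9.39807142e-04]
 [ 1.22142485e-04 -1.11326445e-03 -9.99999373e-01]] 0.99655306433377
scene amber_bottle_centre 0.89 [284. 202. 303. 242.] 603 [ 0.556 -0.295  0.109] [ 0.542 -0.309  0.044] [ 0.586 -0.266  0.14 ]
scene white_jar_centre 0.74 [238. 161. 253. 189.] 417 [ 0.574 -0.062  0.072] [ 0.557 -0.075  0.026] [ 0.599 -0.032  0.098]
scene vial_centre 0.61 [223. 166. 270. 202.] 767 [ 0.562 -0.07   0.031] [ 0.525 -0.105  0.004] [ 0.636 -0.006  0.037]
scene vial_centre 0.57 [304. 273. 320. 292.] 262 [ 0.503 -0.428  0.074] [ 0.493 -0.439  0.015] [ 0.521 -0.412  0.081]
scene wide_block 0.66 [224. 170. 271. 200.] 743 [ 0.561 -0.07   0.031] [ 0.525 -0.105  0.002] [ 0.636 -0.009  0.037]
scene middle_block 0.98 [286. 266. 335. 310.] 1148 [ 0.506 -0.43   0.032] [ 0.464 -0.47   0.003] [ 0.556 -0.372  0.037]
scene narrow_block 0.96 [270. 228. 312. 255.] 535 [ 0.548 -0.307  0.031] [ 0.53  -0.324  0.004] [ 0.609 -0.249  0.037]
scene tile 0.95 [169. 146. 216. 180.] 898 [0
[... 713 characters left out ...]
 -0.098  0.006] [0.633 0.005 0.039]
top middle_block 0.88 [324. 196. 359. 232.] 738 [ 0.513 -0.414  0.033] [ 0.467 -0.463  0.007] [ 0.559 -0.371  0.039]
top narrow_block 0.69 [287. 186. 314. 210.] 263 [ 0.547 -0.26   0.034] [ 0.53  -0.318  0.012] [ 0.603 -0.243  0.041]
top tile 0.61 [147. 200. 190. 236.] 1096 [0.5   0.119 0.008] [0.448 0.066 0.002] [0.551 0.174 0.013]
top brush 0.74 [140. 163. 200. 168.] 314 [0.666 0.095 0.01 ] [ 0.655  0.035 -0.002] [0.682 0.21  0.016]
top toe_bone 0.62 [324. 155. 342. 184.] 209 [ 0.662 -0.392  0.022] [ 0.624 -0.419  0.012] [ 0.693 -0.361  0.031]
top toe_bone 0.22 [215. 180. 231. 198.] 258 [ 0.575 -0.052  0.094] [ 0.557 -0.072  0.024] [ 0.601 -0.029  0.1  ]
```

View pics/scene0.png

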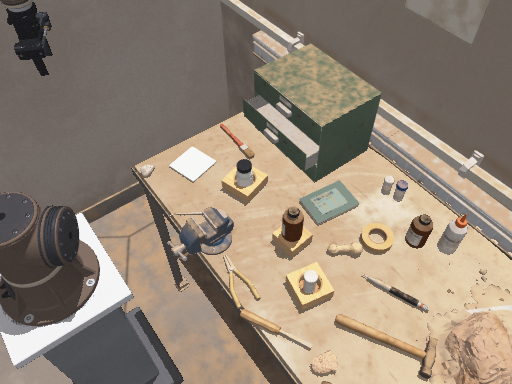

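View pics/top0.png

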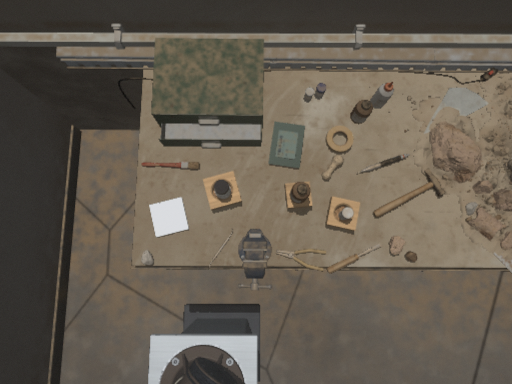

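```bash
cat > fit.py <<'E'
from h import *
from scipy.optimize import least_squares
def circ(P,r):
    f=lambda p:np.hypot(P[:,0]-p[0],P[:,1]-p[1])-r
    s=least_squares(f,P[:,:2].mean(0)+[.01,0],loss='soft_l1',f_scale=.002)
    # bodies seen from cam: outer surface
    return s.x,np.abs(s.fun).mean()
def near(P,x,y,R): return P[np.hypot(P[:,0]-x,P[:,1]-y)<R]
def capc(P):  # midrange centre via minEnclosingCircle after trimming
    c,r=cv2.minEnclosingCircle((P[:,:2]*1000).astype(np.float32));return np.array(c),r
E
python3 - <<'E'
from fit import *
cams={n:bot.camera(n) for n in("scene","top")}
W={n:world(c) for n,c in cams.items()}
np.savez('w.npz',**W)
for n in W:
  for nm,x,y,z0,z1 in [("jarcap",.578,-.052,.092,.104),("bottlecap",.565,-.279,.134,.147),("vialcap",.507,-.42,.073,.087)]:
    P=near(W[n],x,y,.04);P=P[(P[:,2]>z0)&(P[:,2]<z1)]
    c,r=capc(P);print(n,nm,len(P),c.round(1),round(r,1),P[:,2].max().round(4),np.median(P[:,2]).round(4))
  for nm,x,y,z0,z1,r in [("jarbody",.575,-.052,.04,.06,.024),("bottlebody",.565,-.279,.045,.1,.027),("vialglass",.507,-.42,.045,.062,.015)]:
    P=near(W[n],x,y,.05);P=P[(P[:,2]>z0)&(P[:,2]<z1)]
    if len(P)>8:print(n,nm,len(P),circ(P,r))
  for nm,x,y,s in [("wide",.578,-.049,98),("mid",.511,-.417,88),("nar",.567,-.281,76),("tile",.5,.117,105)]:
    P=near(W[n],x,y,.08);P=P[(P[:,2]>(.028 if nm!="tile" else .005))&(P[:,2]<(.041 if nm!="tile" else .014))]
    print(n,nm,len(P),[np.round(a,1) for a in cv2.minAreaRect((P[:,:2]*1000).astype(np.float32))],np.median(P[:,2]).round(4))
P=W['top'];Q=P[(P[:,0]>.66)&(P[:,0]<.76)&(P[:,1]>-.12)&(P[:,1]<.2)]
for x in np.arange(.66,.76,.01):
  q=Q[(Q[:,0]>=x)&(Q[:,0]<x+.01)];print(round(x,2),q[:,2].max().round(3),end=' ')
q=P[(P[:,0]<.5)&(P[:,0]>.3)&(P[:,2]>.03)&(abs(P[:,1]+.15)<.12)];print(q.min(0),q.max(0))
E
```

```text
scene jarcap 137 [581.3 -50.4] 22.6 0.1006 0.0953
scene bottlecap 94 [ 567.8 -283. ] 15.3 0.1413 0.1376
scene vialcap 153 [ 508.1 -422.1] 17.7 0.0819 0.0775
scene jarbody 73 (array([ 0.58202066, -0.04954627]), np.float64(0.0010716793019452287))
scene bottlebody 242 (array([ 0.56892316, -0.28170657]), np.float64(0.0007971614790639693))
scene vialglass 37 (array([ 0.50915837, -0.42235101]), np.float64(0.0006040202155983322))
scene wide 552 [array([582.8, -47.1]), array([102. , 100.6]), np.float64(15.2)] 0.0332
scene mid 822 [array([ 513.5, -419.4]), array([90.7, 89.6]), np.float64(77.9)] 0.033
scene nar 360 [array([ 570.3, -283.3]), array([78.6, 78.9]), np.float64(6.8)] 0.0334
scene tile 743 [array([500. , 112.2]), array([116.8, 128.2]), np.float64(6.0)] 0.0079
top jarcap 159 [580.8 -49. ] 21.4 0.1022 0.0961
top bottlecap 80 [ 568.1 -281. ] 14.5 0.1444 0.1389
top vialcap 108 [ 508.7 -421.5] 17.3 0.086 0.0789
top jarbody 28 (array([ 0.58055241, -0.04950531]), np.float64(0.005606302602519282))
top bottlebody 58 (array([ 0.56799886, -0.28102383]), np.float64(0.00026674593365641583))
top wide 691 [array([582.3, -46.1]), array([98.7, 97.9]), np.float64(15.8)] 0.0338
top mid 580 [array([ 512.8, -418.5]), array([88.9, 88.9]), np.float64(78.0)] 0.0339
top nar 275 [array([ 569.3, -282.1]), array([75.9, 76.4]), np.float64(5.3)] 0.0343
top tile 1000 [array([499.9, 120.1]), array([139.4, 137.2]), np.float64(80.4)] 0.0082
0.66 0.016 0.67 0.016 0.68 0.008 0.69 0.13 0.7 0.161 0.71 0.142 0.72 0.137 0.73 0.203 0.74 0.241 0.75 0.242 [ 0.30092789 -0.18190143  0.03813082] [ 0.46173343 -0.11394989  0.10578026]
```

```bash
python3 -m creep '{"xyz":[[8,-16,0],[25,-50,0],[45,-90,0],[65,-130,0],[85,-170,0],[105,-212,0],[125,-254,0],[145,-294,0],[165,-335,0],[185,-375,0],[205,-415,0],[225,-456,0],[245,-497,-10],[263,-533,-20],[278,-564,-30],[290,-588,-40],[297,-602,-50],[300,-608,-55],[300,-608,-60],[300,-608,-60]],"dr":[[0,0,0.02],[0,0,0.05],[0,0,0.08],[0,0,0.11],[0,0,0.14],[0,0,0.17],[0,0,0.2],[0,0,0.23],[0,0,0.26],[0,0,0.29],[0,0,0.32],[0,0,0.35],[0,0,0.38],[0,0,0.41],[0,0,0.43],[0,0,0.45],[0,0,0.466],[0,0,0.466],[0,0,0.466],[0,0,0.466]]}' 0 15
python3 - <<'E'
from h import *
o=bot.get_obs();print(o['tool_pos'],o['ee_rot'].round(3) if hasattr(o['ee_rot'],'round') else o['ee_rot'],o['force'],o['joint_pos'])
c=bot.camera("wrist");save(c,"w1");print(c["camera_matrix"],c["hand_eye"])
E
```

```text
time: 3.1
tool_pos: [0.5802, -0.0489, 0.1713]
ee_rot: [[-1.0, -0.0, -0.001], [-0.0, 1.0, 0.0], [0.001, 0.0, -1.0]]
force: [-0.7, 0.5, 0.5]
width: 1.0
[ 0.58021359 -0.04889456  0.17128365] [[-1.    -0.    -0.001]
 [-0.     1.     0.   ]
 [ 0.001  0.    -1.   ]] [-0.72871167  0.51378882  0.46302208] [-1.97582649e-01  4.98316760e-01  1.73230873e+00  2.60151183e-04
  9.11936768e-01 -1.76866990e+00]
[[297.31863964   0.         255.15155229]
 [  0.         297.31863964 189.42185224]
 [  0.           0.           1.        ]] [[-9.40999420e-04  9.70399282e-01  2.41504344e-01  6.81010477e-02]
 [ 9.99999214e-01  7.12915253e-04  1.03180848e-03  5.91277910e-04]
 [ 8.29094081e-04  2.41505125e-01 -9.70399190e-01 -1.52951996e-01]
 [ 0.00000000e+00  0.00000000e+00  0.00000000e+00  1.00000000e+00]]
```

View pics/w1.png

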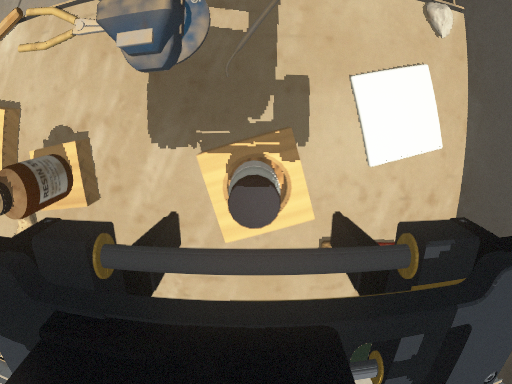

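```bash
cat >> h.py <<'E'
def wcloud(c,o,mask=None):
    K=c["camera_matrix"];z=c["z_map"];v,u=np.nonzero((z>0) if mask is None else (mask&(z>0)));d=z[v,u]
    a=u-K[0,2];b=v-K[1,2];r=np.hypot(a,b)+1e-9;th=r/K[0,0];t=np.tan(th)
    ok=th<1.3;P=np.stack([a/r*t*d,-b/r*t*d,-d],1)[ok]
    H=np.array(c["hand_eye"]);P=P@H[:3,:3].T+H[:3,3]
    return P@np.array(o['ee_rot']).T+np.array(o['tool_pos'])
E
python3 - <<'E'
from fit import *
o=bot.get_obs();c=bot.camera("wrist");W=wcloud(c,o)
P=near(W,.58,-.05,.03);P=P[(P[:,2]>.092)&(P[:,2]<.104)];print(len(P),capc(P),np.median(P[:,2]))
P=near(W,.582,-.047,.075);P=P[(P[:,2]>.028)&(P[:,2]<.041)];print(cv2.minAreaRect((P[:,:2]*1000).astype(np.float32)),np.median(P[:,2]))
P=W[(abs(W[:,0]-.5)<.08)&(abs(W[:,1]-.117)<.08)&(W[:,2]>.005)&(W[:,2]<.014)];print(cv2.minAreaRect((P[:,:2]*1000).astype(np.float32)),np.median(P[:,2]))
E
```

```text
2131 (array([580.99981689, -49.57688522]), 21.79836654663086) 0.09576450034972432
((582.4570922851562, -47.072452545166016), (99.18781280517578, 98.77904510498047), 15.925701141357422) 0.03371524250182564
((500.7214660644531, 118.47864532470703), (105.30611419677734, 106.02974700927734), 14.377227783203125) 0.007739068100470342
```

```bash
python3 -m creep '{"xyz":[[1,-0.5,-10],[1,-0.5,-30],[1,-0.5,-50],[1,-0.5,-70],[1,-0.5,-88],[1,-0.5,-102],[1,-0.5,-111],[1,-0.5,-115],[1,-0.5,-115],[1,-0.5,-115]],"dr":[[0,0,0],[0,0,0],[0,0,0],[0,0,0],[0,0,0],[0,0,0],[0,0,0],[0,0,0],[0,0,0],[0,0,0]]}' 0 15
python3 -m creep '{"xyz":[[0,0,0],[0,0,0],[0,0,0],[0,0,0],[0,0,0],[0,0,0],[0,0,0],[0,0,0],[0,0,0],[0,0,0],[0,0,0],[0,0,0]],"dr":[[0,0,0],[0,0,0],[0,0,0],[0,0,0],[0,0,0],[0,0,0],[0,0,0],[0,0,0],[0,0,0],[0,0,0],[0,0,0],[0,0,0]]}' 255 15
```

```text
time: 4.2
tool_pos: [0.582, -0.0501, 0.0572]
ee_rot: [[-1.0, -0.0, 0.001], [-0.0, 1.0, -0.0], [-0.001, -0.0, -1.0]]
force: [-0.5, -0.2, -0.5]
width: 1.0
time: 5.4
tool_pos: [0.5817, -0.05, 0.0567]
ee_rot: [[-1.0, -0.0, 0.0], [-0.0, 1.0, 0.0], [-0.0, 0.0, -1.0]]
force: [0.2, 0.2, 0.3]
width: 0.497
```

```bash
python3 -m creep '{"xyz":[[0,0,4],[0,0,12],[0,0,24],[0,0,38],[0,0,50],[-3,6,60],[-10,21,62],[-20,42,62],[-32,66,62],[-44,92,62],[-56,117,62],[-66,138,62],[-74,154,62],[-79,164,60],[-81,168,54],[-81,168,44],[-81,168,34],[-81,168,24],[-81,168,16],[-81,168,12]],"dr":[[0,0,0],[0,0,0],[0,0,0],[0,0,0],[0,0,0],[0,0,0],[0,0,0],[0,0,0],[0,0,0],[0,0,0],[0,0,0],[0,0,0],[0,0,0],[0,0,0],[0,0,0],[0,0,0],[0,0,0],[0,0,0],[0,0,0],[0,0,0]]}' 255 15
python3 -m creep '{"xyz":[[0,0,-2],[0,0,-5],[0,0,-7],[0,0,-9],[0,0,-10],[0,0,-11],[0,0,-11]],"dr":[[0,0,0],[0,0,0],[0,0,0],[0,0,0],[0,0,0],[0,0,0],[0,0,0]]}' 255 15
```

```text
time: 7.4
tool_pos: [0.5005, 0.1175, 0.0675]
ee_rot: [[-1.0, 0.0, -0.001], [0.0, 1.0, -0.0], [0.001, -0.0, -1.0]]
force: [-0.6, 0.3, -2.1]
width: 0.5
time: 8.1
tool_pos: [0.5007, 0.118, 0.0577]
ee_rot: [[-1.0, -0.0, 0.0], [-0.0, 1.0, 0.0], [-0.0, 0.0, -1.0]]
force: [0.5, 0.5, -2.6]
width: 0.501
```

```bash
python3 -m creep '{"xyz":[[0,0,-0.5],[0,0,-1],[0,0,-1.5],[0,0,-2],[0,0,-2.5],[0,0,-2.5]],"dr":[[0,0,0],[0,0,0],[0,0,0],[0,0,0],[0,0,0],[0,0,0]]}' 255 15
```

```text
time: 8.7
tool_pos: [0.5007, 0.1179, 0.0551]
ee_rot: [[-1.0, -0.0, -0.0], [-0.0, 1.0, 0.0], [0.0, 0.0, -1.0]]
force: [0.2, 0.5, -1.7]
width: 0.496
```

```bash
python3 -m creep '{"xyz":[[0,0,-0.5],[0,0,-1],[0,0,-1]],"dr":[[0,0,0],[0,0,0],[0,0,0]]}' 255 15
```

```text
time: 9.0
tool_pos: [0.5008, 0.118, 0.0546]
ee_rot: [[-1.0, -0.0, 0.0], [-0.0, 1.0, 0.0], [-0.0, 0.0, -1.0]]
force: [-1.4, -0.6, 5.0]
width: 0.501
```

Contact on the tile. Release and go up, then to the bottle.

```bash
python3 -m creep '{"xyz":[[0,0,0.3],[0,0,0.5],[0,0,0.5],[0,0,0.5],[0,0,0.5],[0,0,0.5],[0,0,0.5],[0,0,0.5],[0,0,6],[0,0,20],[0,0,40],[0,0,65],[0,0,95],[0,0,125],[0,0,145],[0,0,155],[0,0,155]],"dr":[[0,0,0],[0,0,0],[0,0,0],[0,0,0],[0,0,0],[0,0,0],[0,0,0],[0,0,0],[0,0,0],[0,0,0],[0,0,0],[0,0,0],[0,0,0],[0,0,0],[0,0,0],[0,0,0],[0,0,0]]}' 0 15
python3 -m creep '{"xyz":[[3,-18,0],[8,-50,0],[14,-90,0],[20,-130,0],[27,-170,0],[34,-210,0],[41,-250,0],[48,-290,0],[54,-325,0],[59,-354,0],[63,-376,0],[66,-390,0],[67,-398,0],[67,-400,0],[67,-400,0],[67,-400,0]],"dr":[[0,0,0],[0,0,0],[0,0,0],[0,0,0],[0,0,0],[0,0,0],[0,0,0],[0,0,0],[0,0,0],[0,0,0],[0,0,0],[0,0,0],[0,0,0],[0,0,0],[0,0,0],[0,0,0]]}' 0 25
python3 - <<'E'
from fit import *
o=bot.get_obs();c=bot.camera("wrist");W=wcloud(c,o);save(c,"w2")
print(o['tool_pos'])
P=near(W,.568,-.282,.025);P=P[(P[:,2]>.134)&(P[:,2]<.146)];print(len(P),capc(P),np.median(P[:,2]))
for x,y in((.57,-.282),(.582,-.047),(.513,-.419)):
  P=near(W,x,y,.073);P=P[(P[:,2]>.028)&(P[:,2]<.041)];print(cv2.minAreaRect((P[:,:2]*1000).astype(np.float32)),np.median(P[:,2]))
c=bot.camera("scene");save(c,"s2")
P=near(world(c),.5,.118,.04);P=P[P[:,2]>.088];print(capc(P),np.median(P[:,2]))
E
```

```text
time: 10.7
tool_pos: [0.501, 0.118, 0.2102]
ee_rot: [[-1.0, -0.0, 0.002], [-0.0, 1.0, 0.0], [-0.002, 0.0, -1.0]]
force: [-0.3, 0.2, 0.4]
width: 1.001
time: 12.3
tool_pos: [0.5677, -0.2812, 0.2092]
ee_rot: [[-1.0, -0.001, -0.0], [-0.001, 1.0, 0.0], [0.0, 0.0, -1.0]]
force: [-0.4, -0.3, -0.4]
width: 0.998
[ 0.56768411 -0.28119665  0.20922915]
1007 (array([ 568.19732666, -282.00271606]), 14.959028244018555) 0.138604779154491
((569.5177001953125, -283.1893310546875), (76.84418487548828, 76.42408752441406), 5.695538520812988) 0.03375878337781635
((582.4490966796875, -47.07118606567383), (99.61310577392578, 100.58397674560547), 15.962728500366211) 0.033357711067925955
((512.7086181640625, -419.9791259765625), (89.77470397949219, 88.63988494873047), 77.7159652709961) 0.033888796987329856
(array([499.97067261, 117.27367401]), 22.97604751586914) 0.09274559405300586
```

View pics/w2.png

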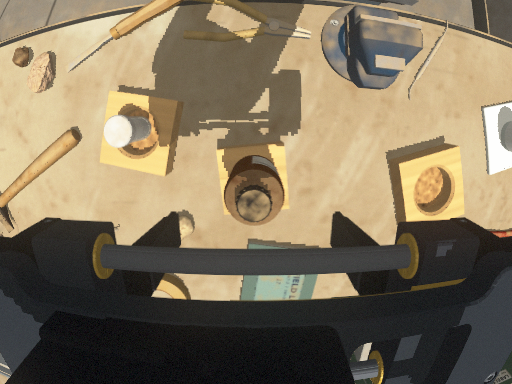

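View pics/s2.png

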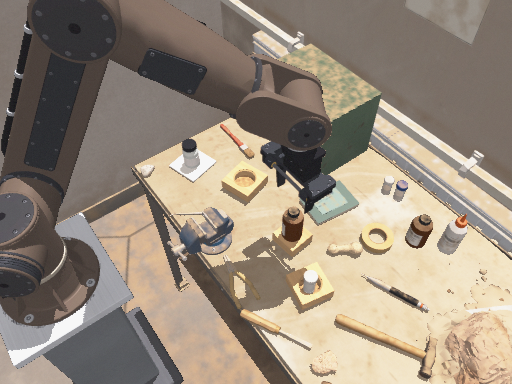

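```bash
python3 -m creep '{"xyz":[[0.5,-0.8,-10],[0.5,-0.8,-30],[0.5,-0.8,-50],[0.5,-0.8,-70],[0.5,-0.8,-90],[0.5,-0.8,-106],[0.5,-0.8,-115],[0.5,-0.8,-119],[0.5,-0.8,-120],[0.5,-0.8,-120]],"dr":[[0,0,0],[0,0,0],[0,0,0],[0,0,0],[0,0,0],[0,0,0],[0,0,0],[0,0,0],[0,0,0],[0,0,0]]}' 0 25
python3 -m creep '{"xyz":[[0,0,0],[0,0,0],[0,0,0],[0,0,0],[0,0,0],[0,0,0],[0,0,0],[0,0,0],[0,0,0],[0,0,0],[0,0,0],[0,0,0]],"dr":[[0,0,0],[0,0,0],[0,0,0],[0,0,0],[0,0,0],[0,0,0],[0,0,0],[0,0,0],[0,0,0],[0,0,0],[0,0,0],[0,0,0]]}' 255 25
```

```text
time: 13.4
tool_pos: [0.5684, -0.283, 0.0896]
ee_rot: [[-1.0, -0.0, 0.001], [-0.0, 1.0, -0.0], [-0.001, -0.0, -1.0]]
force: [0.3, 0.1, 0.4]
width: 0.997
time: 14.6
tool_pos: [0.5682, -0.2828, 0.0892]
ee_rot: [[-1.0, -0.0, -0.0], [-0.0, 1.0, 0.0], [0.0, 0.0, -1.0]]
force: [-0.6, 1.0, 0.9]
width: 0.551
```

```bash
python3 -m creep '{"xyz":[[0,0,4],[0,0,12],[0,0,22],[1,8,28],[2,26,30],[3,50,30],[5,80,30],[7,110,30],[9,140,30],[11,170,30],[12,196,30],[13,215,30],[14,228,30],[14.2,234,30],[14.2,235.5,28],[14.2,235.5,24],[14.2,235.5,18],[14.2,235.5,12],[14.2,235.5,8],[14.2,235.5,8]],"dr":[[0,0,0],[0,0,0],[0,0,0],[0,0,0],[0,0,0],[0,0,0],[0,0,0],[0,0,0],[0,0,0],[0,0,0],[0,0,0],[0,0,0],[0,0,0],[0,0,0],[0,0,0],[0,0,0],[0,0,0],[0,0,0],[0,0,0],[0,0,0]]}' 255 25
python3 - <<'E'
from fit import *
o=bot.get_obs();c=bot.camera("wrist");W=wcloud(c,o);save(c,"w3")
print(o['tool_pos'])
P=near(W,.582,-.047,.025);P=P[(P[:,2]>.135)];print(len(P),capc(P),np.median(P[:,2]))
c=bot.camera("scene");save(c,"s3")
E
```

```text
time: 16.6
tool_pos: [0.5821, -0.0476, 0.0963]
ee_rot: [[-1.0, 0.0, -0.001], [0.0, 1.0, 0.0], [0.001, 0.0, -1.0]]
force: [0.1, 0.3, -2.3]
width: 0.551
[ 0.58206827 -0.04761504  0.09629832]
2075 (array([574.14239502, -47.15061188]), 18.89766502380371) 0.14596895686054695
```

View pics/w3.png

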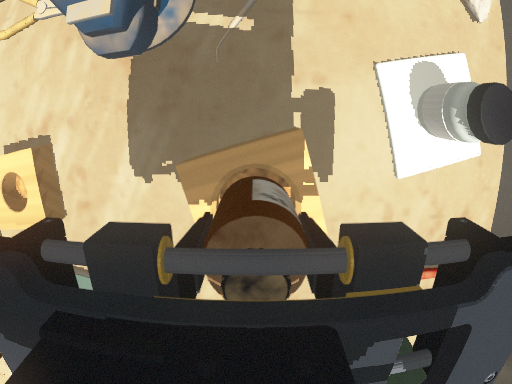

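```bash
python3 -m creep '{"xyz":[[0.3,0.4,-2],[0.3,0.4,-5],[0.3,0.4,-8],[0.3,0.4,-11],[0.3,0.4,-14],[0.3,0.4,-17],[0.3,0.4,-20],[0.3,0.4,-23],[0.3,0.4,-26],[0.3,0.4,-28],[0.3,0.4,-29],[0.3,0.4,-29]],"dr":[[0,0,0],[0,0,0],[0,0,0],[0,0,0],[0,0,0],[0,0,0],[0,0,0],[0,0,0],[0,0,0],[0,0,0],[0,0,0],[0,0,0]]}' 255 25
python3 -m creep '{"xyz":[[0,0,-0.5],[0,0,-1],[0,0,-1.5],[0,0,-1.5]],"dr":[[0,0,0],[0,0,0],[0,0,0],[0,0,0]]}' 255 25
```

```text
time: 17.9
tool_pos: [0.5827, -0.047, 0.068]
ee_rot: [[-1.0, -0.0, -0.0], [-0.0, 1.0, 0.0], [0.0, 0.0, -1.0]]
force: [0.2, 0.2, -3.0]
width: 0.556
time: 18.3
tool_pos: [0.5827, -0.047, 0.0666]
ee_rot: [[-1.0, -0.0, 0.0], [-0.0, 1.0, 0.0], [-0.0, 0.0, -1.0]]
force: [-0.0, -0.2, -1.9]
width: 0.548
```

```bash
python3 -m creep '{"xyz":[[0,0,-0.5],[0,0,-1],[0,0,-1.5],[0,0,-1.5]],"dr":[[0,0,0],[0,0,0],[0,0,0],[0,0,0]]}' 255 25
```

```text
time: 18.7
tool_pos: [0.5827, -0.0469, 0.0652]
ee_rot: [[-1.0, -0.0, 0.0], [-0.0, 1.0, 0.0], [-0.0, 0.0, -1.0]]
force: [0.1, -0.0, -1.0]
width: 0.55
```

```bash
python3 -m creep '{"xyz":[[0,0,-0.4],[0,0,-0.8],[0,0,-0.8]],"dr":[[0,0,0],[0,0,0],[0,0,0]]}' 255 25
```

```text
time: 19.0
tool_pos: [0.5828, -0.047, 0.0651]
ee_rot: [[-1.0, -0.0, 0.001], [-0.0, 1.0, -0.0], [-0.001, -0.0, -1.0]]
force: [-2.6, 1.6, 7.8]
width: 0.547
```

```bash
python3 -m creep '{"xyz":[[0,0,0.3],[0,0,0.5],[0,0,0.5],[0,0,0.5],[0,0,0.5],[0,0,0.5],[0,0,0.5],[0,0,0.5],[0,0,6],[0,0,20],[0,0,40],[0,0,65],[0,0,95],[0,0,115],[0,0,122],[0,0,125],[0,0,125]],"dr":[[0,0,0],[0,0,0],[0,0,0],[0,0,0],[0,0,0],[0,0,0],[0,0,0],[0,0,0],[0,0,0],[0,0,0],[0,0,0],[0,0,0],[0,0,0],[0,0,0],[0,0,0],[0,0,0],[0,0,0]]}' 0 25
python3 -m creep '{"xyz":[[-3,-14,0],[-8,-40,0],[-15,-75,0],[-23,-115,0],[-31,-155,0],[-39,-195,0],[-47,-235,0],[-54,-275,0],[-60,-310,-5],[-66,-338,-10],[-71,-358,-20],[-73,-370,-30],[-74,-375,-40],[-74,-375,-40],[-74,-375,-40]],"dr":[[0,0,0],[0,0,0],[0,0,0],[0,0,0],[0,0,0],[0,0,0],[0,0,0],[0,0,0],[0,0,0],[0,0,0],[0,0,0],[0,0,0],[0,0,0],[0,0,0],[0,0,0]]}' 0 8
python3 - <<'E'
from fit import *
o=bot.get_obs();c=bot.camera("wrist");W=wcloud(c,o);save(c,"w4")
print(o['tool_pos'])
P=near(W,.5085,-.422,.025);P=P[(P[:,2]>.072)&(P[:,2]<.084)];print(len(P),capc(P),np.median(P[:,2]))
for x,y in((.57,-.282),(.582,-.047),(.513,-.419)):
  P=near(W,x,y,.073);P=P[(P[:,2]>.028)&(P[:,2]<.041)];print(cv2.minAreaRect((P[:,:2]*1000).astype(np.float32)),np.median(P[:,2]))
c=bot.camera("scene");save(c,"s4")
c=bot.camera("top")
P=near(world(c),.5825,-.047,.03);P=P[P[:,2]>.105];print(capc(P),np.median(P[:,2]))
E
```

```text
time: 20.7
tool_pos: [0.5825, -0.0469, 0.1892]
ee_rot: [[-1.0, -0.0, -0.0], [-0.0, 1.0, 0.0], [0.0, 0.0, -1.0]]
force: [-0.0, -0.4, -0.1]
width: 1.0
time: 22.2
tool_pos: [0.509, -0.421, 0.1491]
ee_rot: [[-1.0, -0.001, -0.0], [-0.001, 1.0, 0.001], [0.0, 0.001, -1.0]]
force: [0.4, 0.8, 0.4]
width: 1.0
[ 0.50901254 -0.42102105  0.14906684]
1445 (array([ 508.87161255, -422.40426636]), 17.29970932006836) 0.07819199947186543
((569.0071411132812, -283.5948486328125), (76.21895599365234, 76.32772064208984), 5.303406715393066) 0.03346744684213454
((560.4027709960938, -90.40193176269531), (33.12813949584961, 30.666048049926758), 15.676024436950684) 0.03312289918937336
((512.68701171875, -420.2007141113281), (88.36795043945312, 88.57476043701172), 77.625732421875) 0.03365094810767291
(array([582.78326416, -45.78170013]), 14.848346710205078) 0.11518618238089473
```

View pics/w4.png

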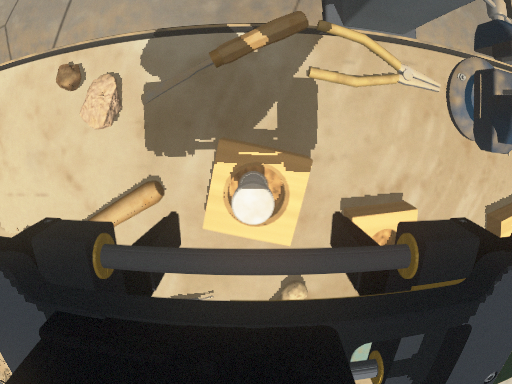

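View pics/s4.png

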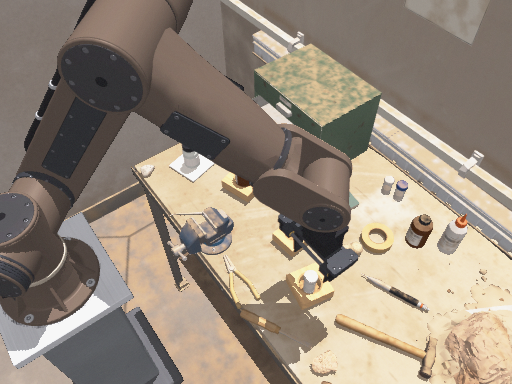

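```bash
python3 -m creep '{"xyz":[[0,-1.4,-8],[0,-1.4,-22],[0,-1.4,-38],[0,-1.4,-54],[0,-1.4,-68],[0,-1.4,-75],[0,-1.4,-78],[0,-1.4,-79],[0,-1.4,-79],[0,-1.4,-79]],"dr":[[0,0,0],[0,0,0],[0,0,0],[0,0,0],[0,0,0],[0,0,0],[0,0,0],[0,0,0],[0,0,0],[0,0,0]]}' 0 8
python3 -m creep '{"xyz":[[0,0,0],[0,0,0],[0,0,0],[0,0,0],[0,0,0],[0,0,0],[0,0,0],[0,0,0],[0,0,0],[0,0,0],[0,0,0],[0,0,0],[0,0,0],[0,0,0],[0,0,0],[0,0,0]],"dr":[[0,0,0],[0,0,0],[0,0,0],[0,0,0],[0,0,0],[0,0,0],[0,0,0],[0,0,0],[0,0,0],[0,0,0],[0,0,0],[0,0,0],[0,0,0],[0,0,0],[0,0,0],[0,0,0]]}' 255 8
```

```text
time: 23.35
tool_pos: [0.5089, -0.4235, 0.071]
ee_rot: [[-1.0, -0.0, 0.001], [-0.0, 1.0, -0.001], [-0.001, -0.001, -1.0]]
force: [-0.4, 0.4, -0.4]
width: 1.0
time: 24.95
tool_pos: [0.5087, -0.4234, 0.0704]
ee_rot: [[-1.0, -0.0, -0.0], [-0.0, 1.0, 0.0], [0.0, 0.0, -1.0]]
force: [-0.9, -0.8, 0.1]
width: 0.359
```

```bash
python3 -m creep '{"xyz":[[0,0,3],[0,0,9],[0,0,17],[0,0,26],[0,0,34],[2,4,40],[6,14,42],[12,28,42],[20,46,42],[28,65,42],[36,84,42],[44,102,42],[51,118,42],[56,130,42],[59,137,42],[60.3,140,40],[60.3,140,38],[60.3,140,36],[60.3,140,36]],"dr":[[0,0,0],[0,0,0],[0,0,0],[0,0,0],[0,0,0],[0,0,0],[0,0,0],[0,0,0],[0,0,0],[0,0,0],[0,0,0],[0,0,0],[0,0,0],[0,0,0],[0,0,0],[0,0,0],[0,0,0],[0,0,0],[0,0,0]]}' 255 8
python3 - <<'E'
from fit import *
o=bot.get_obs();c=bot.camera("wrist");W=wcloud(c,o);save(c,"w5")
print(o['tool_pos'])
for n in("scene","top"):
  c=bot.camera(n);save(c,n+"5");P=near(world(c),.569,-.283,.03)
  P=P[(P[:,2]>.045)&(P[:,2]<.098)];print(len(P),P.min(0),P.max(0),circ(P,.015) if len(P)>5 else 0)
E
```

```text
time: 26.85
tool_pos: [0.5686, -0.2839, 0.1059]
ee_rot: [[-1.0, 0.001, -0.001], [0.001, 1.0, 0.0], [0.001, 0.0, -1.0]]
force: [0.1, 0.3, 0.2]
width: 0.356
[ 0.56860577 -0.28388407  0.10590372]
119 [ 0.5532091  -0.30582098  0.04741168] [ 0.58088887 -0.26204544  0.09750284] (array([ 0.56974486, -0.28334592]), np.float64(0.0017711819172706205))Traceback (most recent call last):
  File "<stdin>", line 6, in <module>
    return umr_minimum(a, axis, None, out, keepdims, initial, where)
ValueError: zero-size array to reduction operation minimum which has no identity
```

View pics/w5.png

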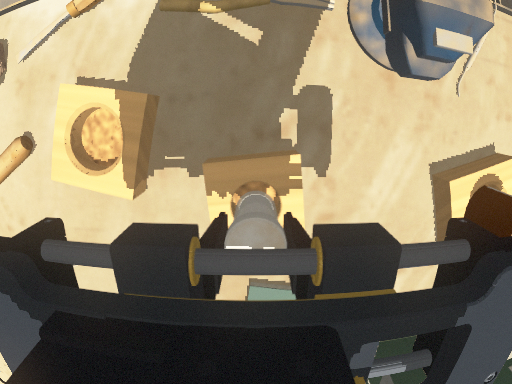

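View pics/scene5.png

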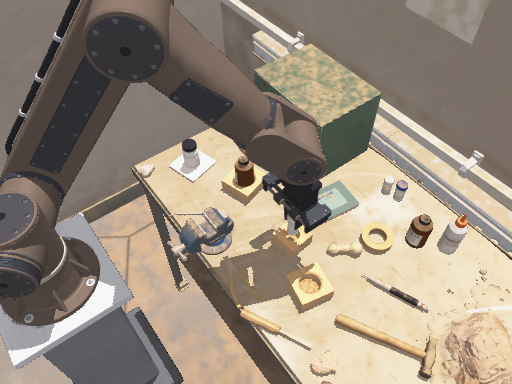

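```bash
python3 -m creep '{"xyz":[[0.5,0.6,-2],[0.5,0.6,-5],[0.5,0.6,-8],[0.5,0.6,-11],[0.5,0.6,-14],[0.5,0.6,-17],[0.5,0.6,-20],[0.5,0.6,-23],[0.5,0.6,-26],[0.5,0.6,-29],[0.5,0.6,-31],[0.5,0.6,-32],[0.5,0.6,-33],[0.5,0.6,-33]],"dr":[[0,0,0],[0,0,0],[0,0,0],[0,0,0],[0,0,0],[0,0,0],[0,0,0],[0,0,0],[0,0,0],[0,0,0],[0,0,0],[0,0,0],[0,0,0],[0,0,0]]}' 255 8
python3 -m creep '{"xyz":[[0,0,-0.5],[0,0,-1],[0,0,-1.5],[0,0,-1.5]],"dr":[[0,0,0],[0,0,0],[0,0,0],[0,0,0]]}' 255 8
```

```text
time: 28.4
tool_pos: [0.5695, -0.2828, 0.0733]
ee_rot: [[-1.0, -0.0, -0.0], [-0.0, 1.0, 0.0], [0.0, 0.0, -1.0]]
force: [-0.3, 0.4, 0.7]
width: 0.357
time: 28.8
tool_pos: [0.5695, -0.2828, 0.0718]
ee_rot: [[-1.0, -0.0, -0.0], [-0.0, 1.0, 0.0], [0.0, 0.0, -1.0]]
force: [0.2, -0.5, -0.1]
width: 0.354
```

```bash
python3 -m creep '{"xyz":[[0,0,-0.5],[0,0,-1],[0,0,-1.5],[0,0,-1.5]],"dr":[[0,0,0],[0,0,0],[0,0,0],[0,0,0]]}' 255 8
```

```text
time: 29.2
tool_pos: [0.5695, -0.2828, 0.0704]
ee_rot: [[-1.0, -0.0, 0.0], [-0.0, 1.0, 0.0], [-0.0, 0.0, -1.0]]
force: [-0.0, -0.8, -0.0]
width: 0.355
```

```bash
python3 -m creep '{"xyz":[[0,0,-0.5],[0,0,-0.8],[0,0,-0.8]],"dr":[[0,0,0],[0,0,0],[0,0,0]]}' 255 8
```

```text
time: 29.5
tool_pos: [0.5698, -0.2828, 0.0703]
ee_rot: [[-1.0, -0.0, 0.001], [-0.0, 1.0, -0.0], [-0.001, -0.0, -1.0]]
force: [-0.2, 2.0, 7.2]
width: 0.361
```

```bash
python3 -m creep '{"xyz":[[0,0,0.3],[0,0,0.5],[0,0,0.5],[0,0,0.5],[0,0,0.5],[0,0,0.5],[0,0,0.5],[0,0,0.5],[0,0,0.5],[0,0,6],[0,0,20],[0,0,40],[0,0,65],[0,0,95],[0,0,115],[0,0,122],[0,0,125],[0,0,125]],"dr":[[0,0,0],[0,0,0],[0,0,0],[0,0,0],[0,0,0],[0,0,0],[0,0,0],[0,0,0],[0,0,0],[0,0,0],[0,0,0],[0,0,0],[0,0,0],[0,0,0],[0,0,0],[0,0,0],[0,0,0],[0,0,0]]}' 0 8
python3 -m creep '{"xyz":[[-3,18,0],[-9,50,0],[-16,90,0],[-23,130,0],[-30,170,0],[-37,210,0],[-44,250,0],[-51,290,0],[-57,325,0],[-62,354,0],[-66,376,-6],[-68,390,-15],[-69,398,-25],[-69,401,-30],[-69,401,-30],[-69,401,-30]],"dr":[[0,0,0],[0,0,0],[0,0,0],[0,0,0],[0,0,0],[0,0,0],[0,0,0],[0,0,0],[0,0,0],[0,0,0],[0,0,0],[0,0,0],[0,0,0],[0,0,0],[0,0,0],[0,0,0]]}' 0 15
python3 - <<'E'
from fit import *
o=bot.get_obs();c=bot.camera("wrist");W=wcloud(c,o);save(c,"w6")
print(o['tool_pos'])
P=near(W,.5,.118,.03);P=P[(P[:,2]>.088)&(P[:,2]<.104)];print(len(P),capc(P),np.median(P[:,2]))
c=bot.camera("scene");save(c,"s6");S=world(c)
P=near(S,.569,-.283,.03);P=P[P[:,2]>.07];print(capc(P),np.median(P[:,2]))
E
```

```text
time: 31.3
tool_pos: [0.5693, -0.2826, 0.1944]
ee_rot: [[-1.0, -0.0, -0.0], [-0.0, 1.0, 0.0], [0.0, 0.0, -1.0]]
force: [-0.4, -0.5, -0.3]
width: 0.998
time: 32.9
tool_pos: [0.5007, 0.1176, 0.1644]
ee_rot: [[-1.0, 0.001, -0.0], [0.001, 1.0, -0.0], [0.0, -0.0, -1.0]]
force: [-0.3, -0.6, -0.4]
width: 0.999
[0.5006978  0.11760375 0.16437461]
2257 (array([499.96759033, 118.58867645]), 21.654916763305664) 0.09374203162065135
(array([ 569.94262695, -282.40182495]), 18.39089584350586) 0.07700034690492058
```

View pics/s6.png

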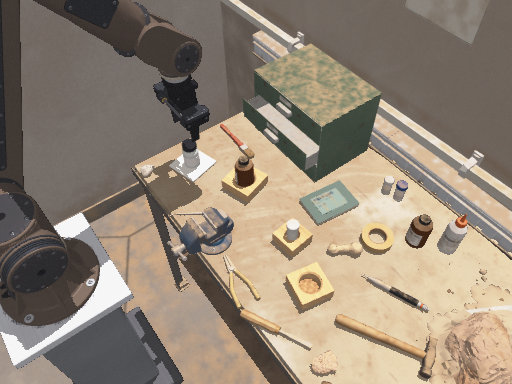

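```bash
python3 -m creep '{"xyz":[[-0.5,0.7,-10],[-0.5,0.7,-28],[-0.5,0.7,-48],[-0.5,0.7,-68],[-0.5,0.7,-86],[-0.5,0.7,-98],[-0.5,0.7,-106],[-0.5,0.7,-109],[-0.5,0.7,-109],[-0.5,0.7,-109]],"dr":[[0,0,0],[0,0,0],[0,0,0],[0,0,0],[0,0,0],[0,0,0],[0,0,0],[0,0,0],[0,0,0],[0,0,0]]}' 0 15
python3 -m creep '{"xyz":[[0,0,0],[0,0,0],[0,0,0],[0,0,0],[0,0,0],[0,0,0],[0,0,0],[0,0,0],[0,0,0],[0,0,0],[0,0,0],[0,0,0]],"dr":[[0,0,0],[0,0,0],[0,0,0],[0,0,0],[0,0,0],[0,0,0],[0,0,0],[0,0,0],[0,0,0],[0,0,0],[0,0,0],[0,0,0]]}' 255 15
```

```text
time: 34.0
tool_pos: [0.5002, 0.1189, 0.056]
ee_rot: [[-1.0, -0.0, 0.001], [-0.0, 1.0, 0.0], [-0.001, 0.0, -1.0]]
force: [-0.2, -0.1, 1.0]
width: 0.997
time: 35.2
tool_pos: [0.5, 0.1189, 0.0556]
ee_rot: [[-1.0, -0.0, 0.0], [-0.0, 1.0, 0.0], [-0.0, 0.0, -1.0]]
force: [-0.4, -1.2, 1.6]
width: 0.499
```

```bash
python3 -m creep '{"xyz":[[0,0,4],[0,0,12],[0,0,26],[0,0,46],[0,0,70],[0,0,95],[0,-4,115],[0,-14,126],[0,-32,130],[1,-58,130],[2,-90,130],[3,-125,130],[4,-160,130],[5,-195,130],[6,-230,130],[7,-265,130],[8,-300,130],[9,-335,130],[10,-370,130],[11,-402,130]],"dr":[[0,0,0],[0,0,0],[0,0,0],[0,0,0],[0,0,0],[0,0,0],[0,0,0],[0,0,0],[0,0,0],[0,0,0],[0,0,0],[0,0,0],[0,0,0],[0,0,0],[0,0,0],[0,0,0],[0,0,0],[0,0,0],[0,0,0],[0,0,0]]}' 255 15
python3 -m creep '{"xyz":[[0,-30,0],[1,-58,0],[1,-84,-2],[2,-106,-8],[2,-122,-18],[2,-132,-32],[2,-136.5,-48],[2,-136.5,-62],[2,-136.5,-75],[2,-136.5,-84],[2,-136.5,-90],[2,-136.5,-92],[2,-136.5,-92]],"dr":[[0,0,0],[0,0,0],[0,0,0],[0,0,0],[0,0,0],[0,0,0],[0,0,0],[0,0,0],[0,0,0],[0,0,0],[0,0,0],[0,0,0],[0,0,0]]}' 255 15
python3 - <<'E'
from fit import *
o=bot.get_obs();c=bot.camera("wrist");W=wcloud(c,o);save(c,"w7")
print(o['tool_pos'])
c=bot.camera("scene");save(c,"s7")
E
```

```text
time: 37.2
tool_pos: [0.5102, -0.2851, 0.1854]
ee_rot: [[-1.0, 0.0, -0.001], [0.0, 1.0, 0.0], [0.001, 0.0, -1.0]]
force: [0.4, 0.7, -1.9]
width: 0.502
time: 38.5
tool_pos: [0.5131, -0.4195, 0.0936]
ee_rot: [[-1.0, -0.0, 0.0], [-0.0, 1.0, -0.0], [-0.0, -0.0, -1.0]]
force: [-0.4, -0.2, -1.1]
width: 0.501
[ 0.51314432 -0.41946784  0.09364935]
```

View pics/w7.png

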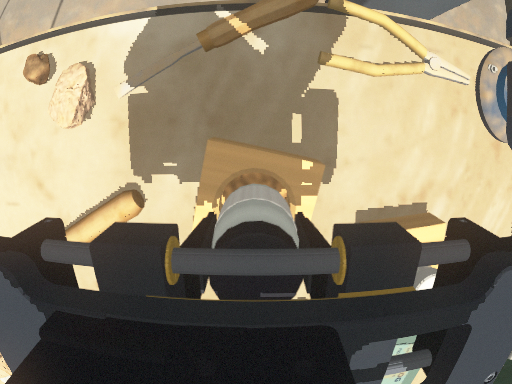

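View pics/s7.png

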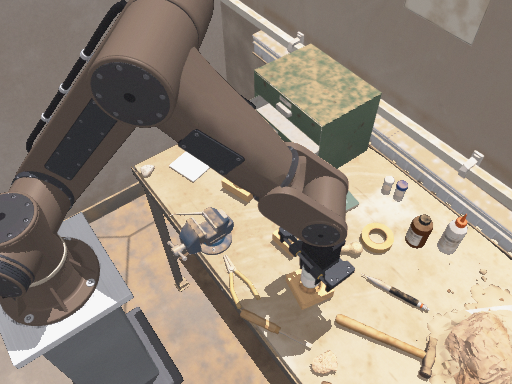

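```bash
python3 -m creep '{"xyz":[[-0.2,0,-2],[-0.2,0,-5],[-0.2,0,-8],[-0.2,0,-11],[-0.2,0,-14],[-0.2,0,-17],[-0.2,0,-20],[-0.2,0,-23],[-0.2,0,-26],[-0.2,0,-29],[-0.2,0,-31],[-0.2,0,-33],[-0.2,0,-34],[-0.2,0,-34]],"dr":[[0,0,0],[0,0,0],[0,0,0],[0,0,0],[0,0,0],[0,0,0],[0,0,0],[0,0,0],[0,0,0],[0,0,0],[0,0,0],[0,0,0],[0,0,0],[0,0,0]]}' 255 15
python3 -m creep '{"xyz":[[0,0,-0.5],[0,0,-1],[0,0,-1.5],[0,0,-1.5]],"dr":[[0,0,0],[0,0,0],[0,0,0],[0,0,0]]}' 255 15
```

```text
time: 40.0
tool_pos: [0.5128, -0.4195, 0.0595]
ee_rot: [[-1.0, -0.0, -0.0], [-0.0, 1.0, 0.0], [0.0, 0.0, -1.0]]
force: [-0.2, -0.5, -2.5]
width: 0.499
time: 40.4
tool_pos: [0.5128, -0.4196, 0.058]
ee_rot: [[-1.0, -0.0, -0.0], [-0.0, 1.0, 0.0], [0.0, 0.0, -1.0]]
force: [-0.1, 0.2, -1.9]
width: 0.503
```

```bash
python3 -m creep '{"xyz":[[0,0,-0.5],[0,0,-1],[0,0,-1]],"dr":[[0,0,0],[0,0,0],[0,0,0]]}' 255 15
```

```text
time: 40.7
tool_pos: [0.5128, -0.4196, 0.0576]
ee_rot: [[-1.0, -0.0, 0.0], [-0.0, 1.0, -0.0], [-0.0, -0.0, -1.0]]
force: [-1.7, 1.4, 4.1]
width: 0.498
```

Contact with the floor. Release and retreat, then check.

```bash
python3 -m creep '{"xyz":[[0,0,0.2],[0,0,0.3],[0,0,0.3],[0,0,0.3],[0,0,0.3],[0,0,0.3],[0,0,0.3],[0,0,0.3],[0,0,6],[0,0,20],[0,0,40],[0,0,65],[0,0,95],[0,0,125],[0,0,150],[0,0,165],[0,0,172],[0,0,172]],"dr":[[0,0,0],[0,0,0],[0,0,0],[0,0,0],[0,0,0],[0,0,0],[0,0,0],[0,0,0],[0,0,0],[0,0,0],[0,0,0],[0,0,0],[0,0,0],[0,0,0],[0,0,0],[0,0,0],[0,0,0],[0,0,0]]}' 0 15
python3 -m creep '{"xyz":[[0,20,0],[0,50,0],[0,90,0],[0,130,0],[0,170,0],[0,210,0],[0,250,0],[0,290,0],[0,330,0],[0,370,0],[0,410,0],[0,450,0],[0,490,0],[0,520,0],[0,540,0],[0,550,0],[0,550,0],[0,550,0]],"dr":[[0,0,0],[0,0,0],[0,0,0],[0,0,0],[0,0,0],[0,0,0],[0,0,0],[0,0,0],[0,0,0],[0,0,0],[0,0,0],[0,0,0],[0,0,0],[0,0,0],[0,0,0],[0,0,0],[0,0,0],[0,0,0]]}' 0 15
python3 - <<'E'
from fit import *
for n in("scene","top"):
  c=bot.camera(n);save(c,n+"8");S=world(c)
  for nm,x,y,z in(("vial",.57,-.283,.072),("bottle",.5825,-.047,.108),("jar",.513,-.42,.09)):
    P=near(S,x,y,.03);P=P[(P[:,2]>z)&(P[:,2]<z+.02)]
    if len(P)>5: print(n,nm,len(P),capc(P),np.median(P[:,2]))
  for m in("brush","toe_bone"):
    for r in bot.regions_of(c,m)[:1]:
      P=world(c,r["pixels"]);print(n,m,r["conf"],np.median(P,0).round(3),np.percentile(P,2,axis=0).round(3),np.percentile(P,98,axis=0).round(3))
print(bot.get_obs()['force'])
E
```

```text
time: 42.5
tool_pos: [0.5129, -0.4196, 0.2305]
ee_rot: [[-1.0, -0.0, 0.001], [-0.0, 1.0, -0.001], [-0.001, -0.001, -1.0]]
force: [-0.4, -0.0, -0.1]
width: 0.999
time: 44.3
tool_pos: [0.5127, 0.1298, 0.2287]
ee_rot: [[-1.0, -0.0, -0.001], [-0.0, 1.0, -0.0], [0.001, -0.0, -1.0]]
force: [-0.1, 0.4, -1.0]
width: 0.996
scene vial 123 (array([ 568.98596191, -282.49246216]), 17.942768096923828) 0.07728990665679791
scene bottle 71 (array([581.77563477, -47.56929398]), 14.820924758911133) 0.11354439683883433
scene jar 238 (array([ 512.76104736, -420.49539185]), 21.829063415527344) 0.0949121062287202
scene brush 0.74 [0.665 0.091 0.009] [ 0.655  0.031 -0.003] [0.679 0.191 0.014]
scene toe_bone 0.55 [ 0.663 -0.399  0.02 ] [ 0.624 -0.428  0.   ] [ 0.694 -0.366  0.03 ]
top vial 105 (array([ 569.78161621, -281.19396973]), 17.81865692138672) 0.07855874110353223
top bottle 77 (array([582.62432861, -45.40042877]), 14.569598197937012) 0.11503646015491342
top jar 169 (array([ 513.12719727, -417.86138916]), 21.7750186920166) 0.09605361877201113
top brush 0.76 [0.666 0.093 0.01 ] [ 0.655  0.034 -0.001] [0.679 0.19  0.015]
top toe_bone 0.63 [ 0.663 -0.395  0.022] [ 0.626 -0.424  0.014] [ 0.694 -0.363  0.032]
[-0.6922064   0.44298333 -0.19958549]
```

View pics/scene8.png

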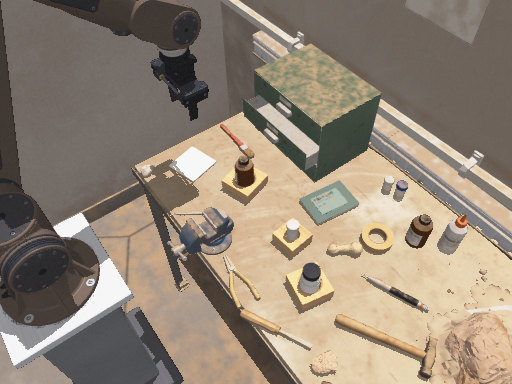

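The picture shows the bottle at (245,172) in the wide block, the vial at (292,230) in the narrow one and the jar at (312,273) in the middle one. All three are upright, with cap tops at 115, 78 and 96 mm, which are the seated heights.

```bash
python3 -c "
from station import bot
print(bot.finish_job())"
```

```text
the job is handed in; nothing more can be done
None
```

All three pieces are standing in their own blocks, and I handed the job in at about 45 s of the 120 s allowed; it returned no verdict. I stood the jar on the tile to free the wide block. The bottle then went into the wide block, the vial into the narrow one, and the jar from the tile into the middle one. I lowered each slowly until it touched, with at most about 8 N shown at the wrist, before opening the fingers.

**Position:** In the last scene and top pictures, each cap centre is within about 2.5 mm of its hole's centre.

**Height:** The cap tops came out at about 115 mm (bottle), 96 mm (jar) and 78 mm (vial), as expected with each bottom on its hole's floor.

**Uprightness:** I judged this from the last scene picture, where all three look upright; I did not measure the angles.

**Bystanders:** The brush's and toe bone's middle points match the first pictures within about 4 mm, except the brush in the first scene picture. That sighting was poor (0.47 confidence) and reads 14 mm off in y.

**Disagreement between cameras:** The two cameras differ by 1 to 3 mm in y, roughly their calibration error, and no check failed.

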